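Wedge the vise bed off its rests and hold it

ROBOT

A 6-joint arm with a two-finger parallel gripper is mounted at the origin on the work surface. World frame = base frame: x ahead of the robot, y to its left, z up, the work surface at z = 0. Lengths are in m, angles in rad, forces in N, time in s.
With the tool pointing down it reaches from about 0.325 to 0.9 m from the base axis. Payload 6.1 kg.
Tool frame: the origin (TCP) lies between the finger pads; the fingertips stand 17 mm ahead of it and the grasp point (between the pads) lies 2 mm behind it; y points along the fingers, z is the direction in which the jaws open and shut, and the axes are right-handed (so a half turn about y gives the same grasp; the last joint's range is limited). The gripper opens to 85 mm and grips with 20 to 120 N. Pads are 22 mm wide; open, the fingers measure 114 mm over their backs; the gripper's body (76 mm by 85 mm) begins 54 mm behind the grasp point. The pads swing forward as they close: fully open they stand 13 mm farther back than shut.
Start: joints at [1.077, 0.22, 1.526, -0, 1.395, -0.126], TCP at [0.225, 0.583, 0.248] pointing down, gripper open.
Joint ranges: [-2.98, 2.98], [-0.91, 2.08], [0.09, 2.57], [-1.24, 4.39], [0.2, 2.65], [-2.68, 2.68]. Speed limits (rad/s): [2.57, 2.57, 3.01, 3.14, 3.14, 3.14].

INTERFACE

Orientations are given as a rotation vector (axis times angle).
In Python, from workcell import arm gives the robot as it stands.
- The arm moves only by the tool carry_out, never from a script. Its argument "increments" is text: rows parted by semicolons, each of 7 numbers parted by spaces: the shift along the tool's x, y, z in m, then the turn, a rotation vector about the tool's x, y, z in degrees, then the closure, from -1 (fully open) to 1 (shut). In form: tx ty tz ax ay az jaw; .... A call has 1 to 10 rows; each row shifts and turns the commanded pose from where the row before left it, along the tool's axes as they then stand; what a row does not reach is not made up. A row lasts 1/10 s, in which the tool goes at most 50 mm and 8.59 degrees, less where a joint would pass 70% of its speed; a pose out of reach is approached as far as the arm can. A call with a gripper value outside its range is refused whole. The fingers move at their own pace and stop on an object; the grip force is fixed at half the most. Time passes only in rows, so rows that do not move let the fingers close. It gives the time, the measured TCP pose, the force and the opening at its end, in the units of the state.
- arm.observe(): the state, without advancing time (a new reading comes with each control period).
- arm.get_image(name): name is "scene" or "side" or "wrist"; returns the picture (384x512x3 uint8, red, green, blue); there is no depth.
- arm.calibration(name): a dict with "fx", "fy", "cx", "cy" (pixels), "pose" (4x4, takes a point from camera to world coordinates). Camera axes: x right, y down, z forward; pixel columns grow to the right and rows downward; lengths in m; the calibration is good to about 2 mm. The wrist camera is an equidistant fisheye: a pixel r from the principal point sees the ray r / f radians off the axis. A picture is of the moment at which its call begins: read the wrist's pose just before it. calibration takes no time and is no camera call; for the wrist camera it gives the pose at the moment of the call.
- arm.hand_in(): hands the job in, once; it reports no verdict.
The state is a dict: "clock": time; "q": joint angles; "qd": joint speeds; "effort": joint torques, N m; "ee_pos": TCP position; "tcp_rot": TCP orientation; "wrist_force": force on the tool from outside, world axes, zero at the start; "ft_torque": the same for the moment, N m; "opening": finger opening in m.
Only numpy, scipy, OpenCV 4.12 (cv2) and the standard library are available. Lean on these libraries where they do the work, as an engineer would, in place of code of your own. Each camera call takes 0.05 s, during which the arm holds its last target.

TASK

The hinged bed of the small vise has to be held just off its rests while its pivot gets adjusted. Pick up the orange wedge by its upright grip, push its thin end under the front edge of the bed until that edge has just lifted off the two rubber rests (a few millimetres, 10 mm at most), and finish right there while holding the wedge (do not let go): the wedge alone carries the bed, and the gripper keeps off the bed. Leave the other small things on the bench where they are.

Things in the scene. Friction and masses are not known exactly. Their poses are not given: they have to be found in the camera images.
- wedge: Loose orange wedge, 0.12 kg, 148 x 30 mm, on the table left or right of the vise. Origin: underside, below the grip's middle; x to the thin end. Grip: upright block 36 (x) x 24 (y) x 58 mm high with dark side patches, pinch across y. Wedge is 25 mm high from x = 18 to 42 mm, then slopes straight (1 in 4) to 3 mm at x = 130 mm, its end. Flat underside.
- wedge_tip (a point): Middle of the wedge's thin end, on its underside (130 mm from the wedge's origin along its x).
- base: Fixed dark steel base plate, 130 mm wide, 8 mm thick; the wedge slides on its top. Origin: table level, below the middle of the bed's front edge; x points into the mouth, to the hinge. Spans x = -70 (open apron) to 150 mm. Two black rubber rests 12 mm tall at y = +-45 mm (16 wide, x 2 to 26 mm) leave a mouth 74 mm wide, 12 mm high, open to -x.
- bed: Aluminium bed 130 (x) x 106 x 10 mm, about 0.9 kg with the vise on it. Origin: on the rear hinge axis, 130 mm behind the front edge, 25 mm above the table; z normal to the plate. Rests level by its weight (some 4 N at the front edge); swings up freely, falls back if let go. The vise stem stands 85 mm behind the front edge, 125 mm high.
- bed_lip (a point): Middle of the bed's front lower edge: 20 mm above the table when the bed rests; it rises as the wedge goes in. A wedge lying on the base plate first touches it with the thin end 36 mm past the edge, and lifts it 1 mm for each further 4 mm.
- shim: Bystander: loose flat grey block, 90 x 32 x 18 mm, on the other side of the vise from the wedge. Origin under its centre.
- spool_red: Bystander: red thread spool, 36 mm across, 38 mm high, beside the vise on the right. Origin under its centre.
- spool_green: Bystander: green thread spool, 36 mm across, 38 mm high, beside the vise on the left. Origin under its centre.
- jar: Bystander: small jar, 42 mm across, 45 mm high, on the robot side of the vise, on the right. Origin under its centre.
- wrench: Bystander: small steel wrench, 130 mm long, lying on the robot side of the vise, on the left. Origin under its middle.
Not all that is in view belongs to the job. What is meant by the wedge is not green, and is the smaller of those in its own colour.

How it is judged:
On the way, in this order (a step that is already met when the one before it is completed fails the run):
1. the wedge is picked up in the fingers (height (world z) of wedge above 0.012 m and contact force between the fingers and wedge above 1 N), for 0.1 s.
2. the wedge's thin end is under the bed's front edge, between the rests (x of wedge_tip in the frame of base above 0.004 m and y of wedge_tip in the frame of base between -0.037 and 0.037 m and z of wedge_tip in the frame of base below 0.02 m and contact force between the fingers and wedge above 1 N), for 0.1 s.
At the end, for the whole second after the job is handed in: The bed's front edge stays 1.5 to 10 mm above rest height on the wedge alone (over 0.5 N, thin end 20 mm or more in, wedge upright within 0.2 rad); the fingers grip the wedge (over 2 N), hand and arm off the bed; all still; grey block, spools, jar, wrench within 25 mm of their starts (z of bed_lip in the frame of base between 0.0215 and 0.03 m and contact force between wedge and bed above 0.5 N and contact force between the fingers and wedge above 2 N and contact force between each of the arm, the fingers and bed below 0.2 N and x of wedge_tip in the frame of base above 0.02 m and angle between wedge's own z axis and vertical below 0.2 rad and linear speed of wedge below 0.01 m/s and angular speed of bed below 0.05 rad/s and distance of each of shim, spool_red, spool_green, jar, wrench from where it was at the start of the episode below 0.025 m); the arm keeps its last pose, push and grip.
It fails at once if the bed's front edge is thrown up more than 16 mm off its rests (z of bed_lip in the frame of base above 0.036 m).
It fails at once if the gripper or arm presses on the bed or vise with more than 2 N (contact force between any of the fingers, the arm and bed above 2 N).
It fails at once if a bystander (grey block, spool, jar, wrench) is moved more than 25 mm (distance of any of shim, spool_red, spool_green, jar, wrench from where it was at the start of the episode above 0.025 m).
It also fails if it takes over 46 s, if anything falls off the work surface, if the arm or the gripper's body presses on something with over 40 N, if the wrist force passes 120 N, or if a joint passes its speed limit or range.

## Working session

There is one attempt and no reset: what is moved stays moved. The work goes in short steps, Python scripts to look and compute and a tool call to move; the robot and the scene stay as the last step left them, time stands still between calls to the robot, and variables do not carry over. Pictures are saved under pics/ and viewed, and the job is handed in when it is done.

Besides the shell and the picture viewer there is one more tool, called by a JSON object that holds its "op" and its "data". carry_out: Moves the arm, as the interface text tells. Its arguments: {"type":"object","properties":{"increments":{"type":"string"}},"required":["increments"]}

```bash
mkdir -p pics; ls; python3 - <<'E'
from workcell import arm
import cv2
s=arm.observe(); print(s)
for n in ("scene","side","wrist"):
    c=arm.calibration(n); print(n,c)
    cv2.imwrite(f"pics/{n}0.png",arm.get_image(n)[:,:,::-1])
E
```

```text
pics
{'clock': 0.0, 'q': array([ 1.07690303e+00,  2.21208762e-01,  1.52760922e+00,  1.94934576e-05,
        1.39470194e+00, -1.26098481e-01]), 'qd': array([-7.29419672e-04, -8.97613055e-04,  1.45667213e-03,  1.16106708e-04,
       -8.12393349e-05,  9.25078717e-04]), 'effort': array([-4.26218161e-03, -4.96896923e+01, -3.89386404e+01, -7.14422349e-04,
        1.12218797e-02, -1.33552663e-05]), 'ee_pos': array([0.22444891, 0.5826972 , 0.24721097]), 'tcp_rot': array([-1.55329863,  0.28912441, -0.28816754]), 'wrist_force': array([-1.03120363,  0.64044326, -0.77428612]), 'ft_torque': array([ 0.05530155,  0.01659171, -0.03354642]), 'opening': 0.08531246793042777}
scene {'fx': 349.2844392806216, 'fy': 349.2844392806216, 'cx': 253.40782928411383, 'cy': 189.40490640056737, 'pose': array([[ 0.74835829,  0.46212114, -0.47581921,  1.05342568],
       [ 0.66309735, -0.50373205,  0.55367493, -0.47315358],
       [ 0.0161795 , -0.72986168, -0.68340336,  0.67335463],
       [ 0.        ,  0.        ,  0.        ,  1.        ]])}
side {'fx': 362.18869217261204, 'fy': 362.18869217261204, 'cx': 253.8169695797581, 'cy': 192.45441128263985, 'pose': array([[-0.84866335,  0.32886328, -0.41426979,  1.12820641],
       [ 0.52884219,  0.54210604, -0.65302908,  0.78177546],
       [ 0.00982087, -0.77328519, -0.63398231,  0.81897171],
       [ 0.        ,  0.        ,  0.        ,  1.        ]])}
wrist {'fx': 297.3186396354542, 'fy': 297.3186396354542, 'cx': 256.7067415948063, 'cy': 193.54137091288743, 'pose': array([[ 0.35982658,  0.88976525,  0.28078931,  0.15331705],
       [ 0.9330179 , -0.34264304, -0.10987874,  0.61069528],
       [-0.00155579,  0.30151874, -0.95345898,  0.37216216],
       [ 0.        ,  0.        ,  0.        ,  1.        ]])}
```

View pics/scene0.png

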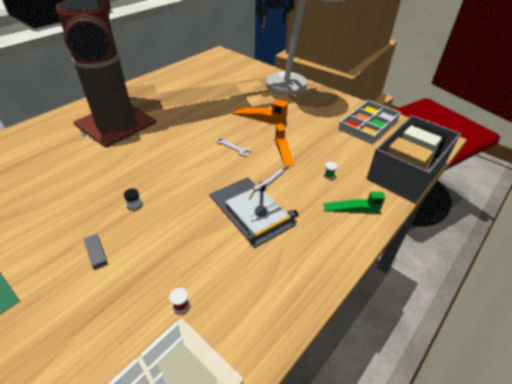

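View pics/side0.png

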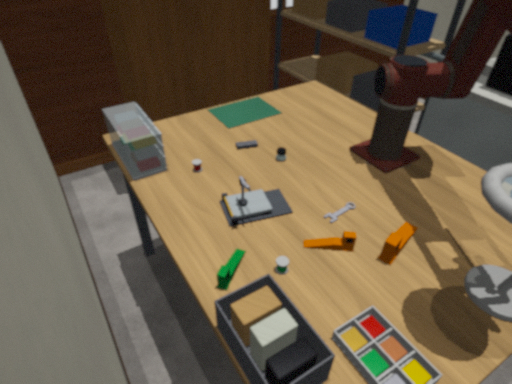

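View pics/wrist0.png

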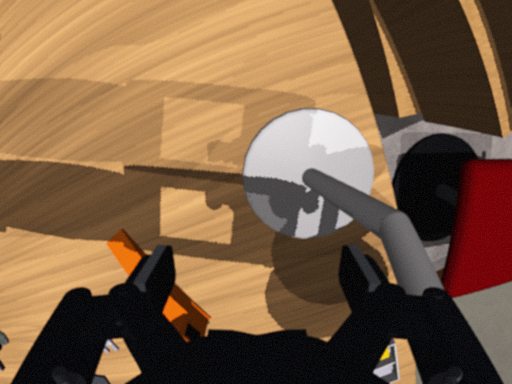

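```bash
python3 - <<'E'
import cv2,numpy as np
a=cv2.imread("pics/scene0.png")[80:260,190:400]; b=cv2.imread("pics/side0.png")[160:290,200:440]
cv2.imwrite("pics/c1.png",cv2.resize(a,None,fx=3.3,fy=3.3,interpolation=cv2.INTER_CUBIC))
cv2.imwrite("pics/c2.png",cv2.resize(b,None,fx=3.3,fy=3.3,interpolation=cv2.INTER_CUBIC))
E
```

```text
(no output)
```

View pics/c1.png

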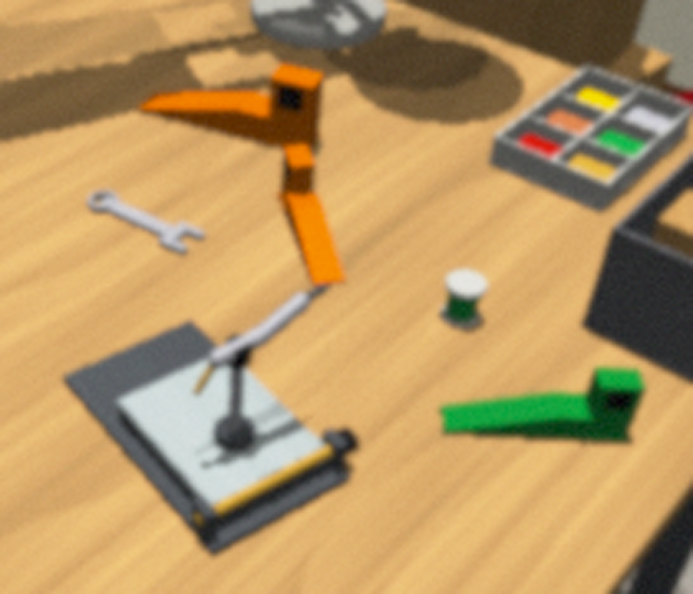

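View pics/c2.png

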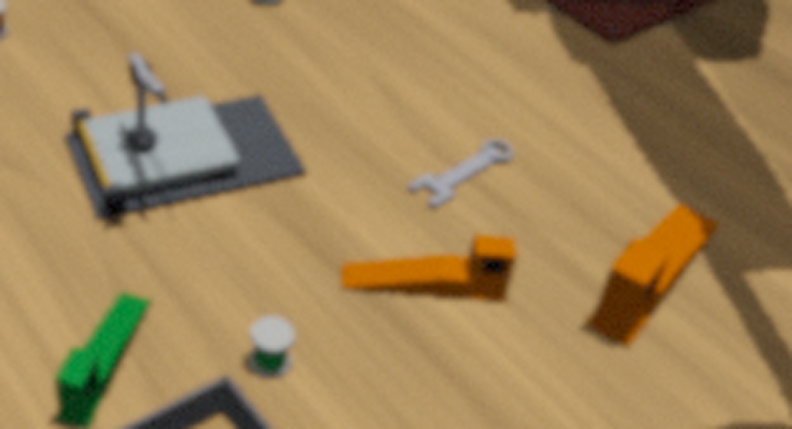

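```bash
cat > h.py <<'E'
import numpy as np,cv2
CAL={}
def cal(n):
    from workcell import arm
    if n=="wrist" or n not in CAL: CAL[n]=arm.calibration(n)
    return CAL[n]
def ray(n,u,v,c=None):
    c=c or cal(n); T=c["pose"]
    x=(u-c["cx"])/c["fx"]; y=(v-c["cy"])/c["fy"]
    if n=="wrist":
        r=np.hypot(x,y); s=np.sin(r)/r if r>1e-9 else 1
        d=np.array([x*s,y*s,np.cos(r)])
    else: d=np.array([x,y,1.])
    d=T[:3,:3]@d
    return T[:3,3],d/np.linalg.norm(d)
def onz(n,u,v,z,c=None):
    o,d=ray(n,u,v,c); return o+d*(z-o[2])/d[2]
def tri(r1,r2):
    (o1,d1),(o2,d2)=r1,r2
    A=np.array([d1,-d2]).T; t=np.linalg.lstsq(A,o2-o1,rcond=None)[0]
    p=o1+d1*t[0];q=o2+d2*t[1]; return (p+q)/2,np.linalg.norm(p-q)
def proj(n,P,c=None):
    c=c or cal(n);T=c["pose"]; p=T[:3,:3].T@(np.asarray(P)-T[:3,3])
    if n=="wrist":
        th=np.arctan2(np.hypot(p[0],p[1]),p[2]); k=th/np.hypot(p[0],p[1])
        return np.array([c["cx"]+c["fx"]*k*p[0],c["cy"]+c["fy"]*k*p[1]])
    return np.array([c["cx"]+c["fx"]*p[0]/p[2],c["cy"]+c["fy"]*p[1]/p[2]])
E
python3 - <<'E'
import cv2
def crop(n,x,y,w,h,f,o):
    a=cv2.imread(f"pics/{n}0.png")[y:y+h,x:x+w]
    a=cv2.resize(a,None,fx=f,fy=f,interpolation=cv2.INTER_CUBIC)
    for i in range(0,w,10):
        cv2.putText(a,str(x+i),(i*f,8),0,.3,(255,0,0)); cv2.line(a,(i*f+f//2,0),(i*f+f//2,h*f),(255,255,255) if 0 else (200,100,100),1)
    for i in range(0,h,10):
        cv2.putText(a,str(y+i),(0,i*f+f//2),0,.3,(255,0,0)); cv2.line(a,(0,i*f+f//2),(w*f,i*f+f//2),(200,100,100),1)
    cv2.imwrite(f"pics/{o}.png",a)
crop("scene",230,95,70,75,8,"d1"); crop("side",295,220,125,50,6,"d2")
crop("scene",205,160,100,90,6,"d3"); crop("side",215,170,80,60,9,"d4")
E
```

```text
(no output)
```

View pics/d1.png

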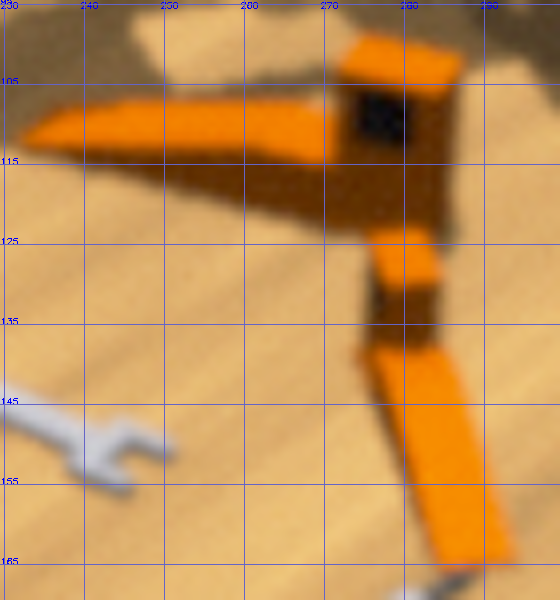

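View pics/d2.png

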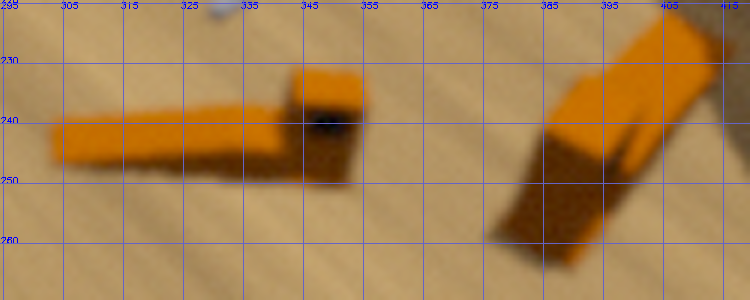

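View pics/d3.png

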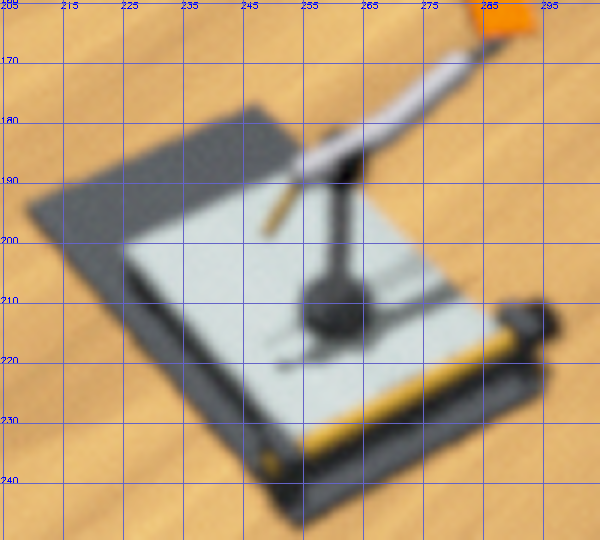

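View pics/d4.png

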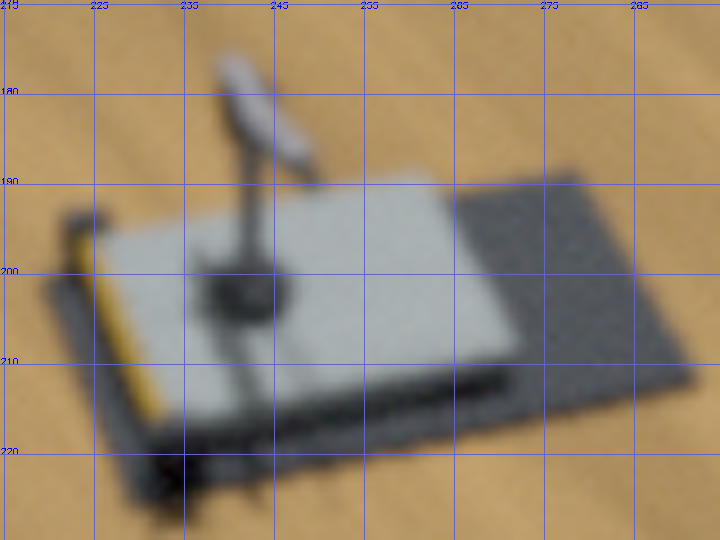

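```bash
python3 - <<'E'
from h import *
np.set_printoptions(precision=4,suppress=True)
def m(n,pts,z,l):
    P=[onz(n,u,v,z) for u,v in pts]; print(l,n,*[p[:2] for p in P],'mean',np.mean(P,0)[:2], 'd',[round(np.linalg.norm(P[i]-P[i-1]),4) for i in range(len(P))])
    return np.mean(P,0)
for n,t,g in (("scene",[(283.9,165.3),(293.8,164.5)],[(275.3,123.2),(283,122.8),(284.5,129.8),(276.3,130.2)]),
            ("side",[(303,239.5),(303.5,246.5)],[(343.5,231.2),(354,232.2),(355,237.8),(344,237.5)])):
    a=m(n,t,.003,'tip'); b=m(n,g,.058,'grip')
    d=(a-b)[:2]; print('len',np.linalg.norm(d),'yaw',np.degrees(np.arctan2(d[1],d[0])))
m("scene",[(209.3,194),(247,177)],.008,'apron')
m("side",[(291,212),(279,188.7)],.008,'apron')
m("scene",[(225.3,200.5),(253.5,189)],.030,'bedfront')
m("side",[(271.5,208),(263,190)],.030,'bedfront')
print(tri(ray("scene",225.3,200.5),ray("side",263,190)),tri(ray("scene",209.3,194),ray("side",279,188.7)),tri(ray("scene",247,177),ray("side",291,212)))
# big wedge
m("scene",[(232.5,112),(278,103)],.03,'big');
E
```

```text
tip scene [0.5839 0.2128] [0.6038 0.2364] mean [0.5939 0.2246] d [np.float64(0.0308), np.float64(0.0308)]
grip scene [0.4692 0.3081] [0.486 0.327] [0.5146 0.2981] [0.497  0.2787] mean [0.4917 0.303 ] d [np.float64(0.0405), np.float64(0.0253), np.float64(0.0407), np.float64(0.0262)]
len 0.12874101173977137 yaw -37.51098851879449
tip side [0.5864 0.2132] [0.6028 0.2368] mean [0.5946 0.225 ] d [np.float64(0.0288), np.float64(0.0288)]
grip side [0.5005 0.2873] [0.4769 0.3065] [0.4904 0.3246] [0.5168 0.3071] mean [0.4961 0.3064] d [np.float64(0.0256), np.float64(0.0304), np.float64(0.0226), np.float64(0.0316)]
len 0.12773499643492034 yaw -39.56916590568662
apron scene [ 0.5133 -0.0296] [0.5416 0.0927] mean [0.5275 0.0315] d [np.float64(0.1256), np.float64(0.1256)]
apron side [0.5469 0.0973] [ 0.51   -0.0248] mean [0.5284 0.0362] d [np.float64(0.1275), np.float64(0.1275)]
bedfront scene [ 0.5796 -0.033 ] [0.6046 0.0494] mean [0.5921 0.0082] d [np.float64(0.0861), np.float64(0.0861)]
bedfront side [0.6056 0.0671] [ 0.5783 -0.0258] mean [0.592  0.0206] d [np.float64(0.0968), np.float64(0.0968)]
(array([ 0.5759, -0.0299,  0.0257]), np.float64(0.0008743840916755634)) (array([ 0.5092, -0.0271,  0.0049]), np.float64(0.0024950328327067914)) (array([0.5423, 0.0939, 0.0054]), np.float64(0.004318805043678053))
big scene [0.2865 0.297 ] [0.3642 0.4565] mean [0.3254 0.3767] d [np.float64(0.1775), np.float64(0.1775)]
```

```bash
cat >> h.py <<'E'
from scipy.spatial.transform import Rotation as Ro
def plan(p0,r0,p1,r1,n=None,show=True):
    "rows from measured pose to target (R as 3x3): prints row count and constant tool-frame increments when rotation only about tool y"
    R0=Ro.from_rotvec(r0).as_matrix(); 
    dR=Ro.from_matrix(R0.T@r1).as_rotvec(degrees=True); d=R0.T@(np.asarray(p1)-p0)
    return d,dR
def Rdown(yaw,s=1):
    # tool y down, tool z = s * wedge y axis (horizontal)
    y=np.array([0,0,-1.]); z=s*np.array([-np.sin(yaw),np.cos(yaw),0]); x=np.cross(y,z); return np.array([x,y,z]).T
E
python3 - <<'E'
from h import *
np.set_printoptions(precision=4,suppress=True)
from workcell import arm
s=arm.observe();R=Ro.from_rotvec(s['tcp_rot']).as_matrix();print(R)
T=cal("wrist")["pose"]; print(R.T@(T[:3,3]-s['ee_pos']),R.T@T[:3,:3])
for sg in (1,-1):
  for yaw in (-38.5,-15): 
    d,dR=plan(s['ee_pos'],s['tcp_rot'],[0.494,0.305,.2],Rdown(np.radians(yaw),sg)); print(sg,yaw,d,dR)
E
```

```text
[[ 0.9331 -0.0007  0.3596]
 [-0.3596 -0.0013  0.9331]
 [-0.0002 -1.     -0.0015]]
[-0.0765 -0.1248  0.0003] [[ 0.0003  0.9534  0.3018]
 [-0.0002 -0.3018  0.9534]
 [ 1.     -0.0003  0.0001]]
1 -38.5 [ 0.3513  0.0476 -0.1623] [ 0.0879 17.4264  0.001 ]
1 -15 [ 0.3513  0.0476 -0.1623] [ 0.086  -6.0736 -0.0169]
-1 -38.5 [ 0.3513  0.0476 -0.1623] [   0.0014 -162.5736   -0.1257]
-1 -15 [ 0.3513  0.0476 -0.1623] [  0.0256 173.9263   0.1306]
```

{"op": "carry_out", "data": {"increments": "0 0 0 0 5.8 0 -1; 0 0 0 0 5.8 0 -1; 0 0 0 0 5.8 0 -1; 0.035 0.003 -0.005 0 0 0 -1; 0.035 0.003 -0.005 0 0 0 -1; 0.035 0.003 -0.005 0 0 0 -1; 0.035 0.003 -0.005 0 0 0 -1; 0.035 0.003 -0.005 0 0 0 -1; 0.035 0.003 -0.005 0 0 0 -1; 0.035 0.003 -0.005 0 0 0 -1"}}

```text
clock: 1.15
ee_pos: [0.3954, 0.4021, 0.2269]
tcp_rot: [-1.506, 0.526, -0.525]
wrist_force: [0.3, 0.4, 0.4]
opening: 0.0856
```

{"op": "carry_out", "data": {"increments": "0.035 0.003 -0.005 0 0 0 -1; 0.035 0.003 -0.005 0 0 0 -1; 0.03 0 -0.004 0 0 0 -1; 0 0 0 0 0 0 -1; 0 0 0 0 0 0 -1"}}

```text
clock: 1.65
ee_pos: [0.4644, 0.3298, 0.2209]
tcp_rot: [-1.506, 0.528, -0.526]
wrist_force: [-0.3, 0.7, -0.1]
opening: 0.0852
```

```bash
python3 - <<'E'
from h import *
np.set_printoptions(precision=4,suppress=True)
from workcell import arm
import pickle
s=arm.observe();print(s['clock'],s['ee_pos'],s['q']);R=Ro.from_rotvec(s['tcp_rot']).as_matrix();print(R)
c=cal("wrist");pickle.dump(c,open("w1.pkl","wb"))
cv2.imwrite("pics/wrist1.png",arm.get_image("wrist")[:,:,::-1])
E
```

```text
1.65 [0.4644 0.3298 0.2209] [ 0.4788  0.1101  1.7031  0.0005  1.3291 -0.4189]
[[ 0.7818 -0.0009  0.6235]
 [-0.6235  0.0001  0.7818]
 [-0.0008 -1.     -0.0005]]
```

View pics/wrist1.png

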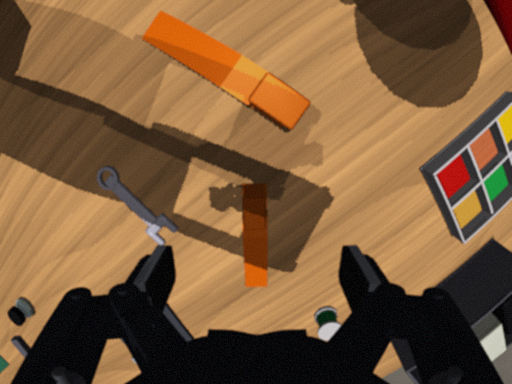

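```bash
python3 - <<'E'
import cv2
def crop(n,x,y,w,h,f,o):
    a=cv2.imread(f"pics/{n}.png")[y:y+h,x:x+w]
    a=cv2.convertScaleAbs(cv2.resize(a,None,fx=f,fy=f,interpolation=cv2.INTER_CUBIC),alpha=1.6)
    for i in range(0,w,10):
        cv2.putText(a,str(x+i),(i*f,8),0,.3,(255,0,0)); cv2.line(a,(i*f+f//2,0),(i*f+f//2,h*f),(200,100,100),1)
    for i in range(0,h,10):
        cv2.putText(a,str(y+i),(0,i*f+f//2),0,.3,(255,0,0)); cv2.line(a,(0,i*f+f//2),(w*f,i*f+f//2),(200,100,100),1)
    cv2.imwrite(f"pics/{o}.png",a)
crop("wrist1",225,175,70,120,5,"e1")
E
```

```text
(no output)
```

View pics/e1.png

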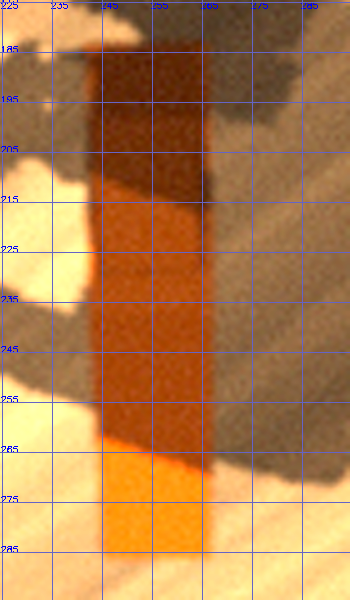

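```bash
python3 - <<'E'
from h import *
import pickle
np.set_printoptions(precision=4,suppress=True)
c=pickle.load(open("w1.pkl","rb"))
a=onz("wrist",245.3,285.7,.003,c);b=onz("wrist",266.3,285.7,.003,c); print(a,b,np.linalg.norm(a-b),(a+b)/2)
a2=onz("wrist",241.5,183.2,0,c);b2=onz("wrist",265.5,183.2,0,c);print(a2,b2,np.linalg.norm(a2-b2),(a2+b2)/2)
t=(a+b)/2;r=(a2+b2)/2; d=(t-r)[:2];print(np.linalg.norm(d),np.degrees(np.arctan2(d[1],d[0])))
yaw=np.arctan2(d[1],d[0]);u=np.array([np.cos(yaw),np.sin(yaw),0]);l=np.array([-u[1],u[0],0])
o=t-u*.13; o[2]=0; print('o',o)
for x,y,z in [(-.018,.015,0),(-.018,-.015,0),(-.018,.012,.058),(-.018,-.012,.058),(.018,.012,.058),(.018,-.012,.058),(.042,.015,.025),(.13,.015,.003),(.13,-.015,.003)]:
    print((x,y,z),proj("wrist",o+u*x+l*y+[0,0,z],c),proj("scene",o+u*x+l*y+[0,0,z]),proj("side",o+u*x+l*y+[0,0,z]))
E
```

```text
[0.5846 0.2141 0.003 ] [0.6028 0.2369 0.003 ] 0.029204594226591694 [0.5937 0.2255 0.003 ]
[0.4685 0.3035 0.    ] [0.4866 0.3262 0.    ] 0.02898835082023825 [0.4775 0.3149 0.    ]
0.14656696421260332 -37.567855766036324
o [0.4907 0.3048 0.    ]
(-0.018, 0.015, 0) [265.9076 181.8392] [281.7138 137.5191] [353.2997 251.2859]
(-0.018, -0.015, 0) [241.0489 182.2733] [273.0229 138.3742] [352.1858 243.8597]
(-0.018, 0.012, 0.058) [264.6441 196.8719] [282.0962 122.7508] [356.8712 237.0607]
(-0.018, -0.012, 0.058) [241.1162 197.2677] [274.9036 123.4119] [355.8854 231.1486]
(0.018, 0.012, 0.058) [264.9393 229.1053] [284.9061 128.8455] [344.2682 236.0866]
(0.018, -0.012, 0.058) [242.3297 229.4523] [277.555  129.5418] [343.5028 230.2052]
(0.042, 0.015, 0.025) [266.8939 235.9404] [286.9186 141.6743] [334.2631 243.967 ]
(0.13, 0.015, 0.003) [266.587  285.5506] [293.7532 164.2113] [303.6232 246.6268]
(0.13, -0.015, 0.003) [245.0195 285.8452] [284.2301 165.2655] [303.5484 239.3535]
```

{"op": "carry_out", "data": {"increments": "0.019 0.01 -0.0015 0 -0.25 0 -1; 0.0187 0.01 -0.0015 0 -0.25 0 -1; 0 0.03 0 0 0 0 -1; 0 0.03 0 0 0 0 -1; 0 0.03 0 0 0 0 -1; 0 0.025 0 0 0 0 -1; 0 0.02 0 0 0 0 -1; 0 0.013 0 0 0 0 -1; 0 0.006 0 0 0 0 -1; 0 0 0 0 0 0 -1"}}

```text
clock: 2.7
ee_pos: [0.4914, 0.3049, 0.0469]
tcp_rot: [-1.509, 0.519, -0.518]
wrist_force: [-0.4, 0.2, -0.4]
opening: 0.0856
```

```bash
python3 - <<'E'
from workcell import arm
import cv2
cv2.imwrite("pics/wrist2.png",arm.get_image("wrist")[:,:,::-1])
E
```

```text
(no output)
```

View pics/wrist2.png

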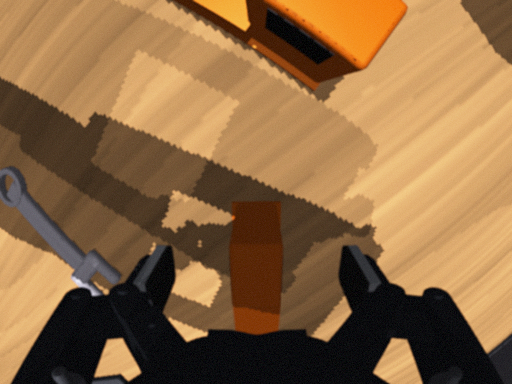

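{"op": "carry_out", "data": {"increments": "0 0 0 0 0 0 0.3; 0 0 0 0 0 0 1; 0 0 0 0 0 0 1; 0 0 0 0 0 0 1; 0 0 0 0 0 0 1; 0 0 0 0 0 0 1; 0 0 0 0 0 0 1; 0 0 0 0 0 0 1; 0 0 0 0 0 0 1; 0 0 0 0 0 0 1"}}

```text
clock: 3.75
ee_pos: [0.4924, 0.3046, 0.0479]
tcp_rot: [-1.507, 0.518, -0.519]
wrist_force: [-1.5, -1.3, 5.6]
opening: 0.0229
```

{"op": "carry_out", "data": {"increments": "0 -0.005 0 0 0 0 1; 0 -0.01 0 0 0 0 1; 0 -0.02 0 0 0 0 1; 0 -0.025 0 0 0 0 1; 0 -0.02 0 0 0 0 1; 0 -0.01 0 0 0 0 1; 0 0 0 0 0 0 1; 0 0 0 0 0 0 1"}}

```text
clock: 4.55
ee_pos: [0.4916, 0.3043, 0.1366]
tcp_rot: [-1.508, 0.519, -0.518]
wrist_force: [0.4, 0.1, -1.6]
opening: 0.0229
```

```bash
python3 - <<'E'
from h import *
import pickle
np.set_printoptions(precision=4,suppress=True)
from workcell import arm
s=arm.observe();print(s['clock'],s['ee_pos'],s['opening'],s['wrist_force'])
for n in ("scene","side","wrist"):
    cv2.imwrite(f"pics/{n}3.png",arm.get_image(n)[:,:,::-1])
a=onz("scene",209.3,194,.008)
for z in (0,.008):
    b=onz("scene",254,247,z); d=b-a; print('right edge',b,np.linalg.norm(d),np.degrees(np.arctan2(d[1],d[0])))
a=onz("side",291,212,.008)
for z in (0,.008):
    b=onz("side",230,225.5,z); d=b-a; print('left edge',b,np.linalg.norm(d),np.degrees(np.arctan2(d[1],d[0])))
# jar, wrench
for u,v in ((133,208),): print('jar',onz("scene",u,v,0))
for u,v in ((281,158),): print('jar',onz("side",u,v,0))
print('wrench',onz("scene",234,146,0),onz("side",340,212,0),onz("scene",220,140,0),onz("scene",249,153,0))
print('handle',[tri(ray("scene",283,168),ray("side",239,176)),tri(ray("scene",250,197),ray("side",249.5,190)),tri(ray("scene",262,186),ray("side",242,184))])
E
python3 - <<'E'
import cv2
a=cv2.imread("pics/scene3.png")[60:260,170:400]
b=cv2.imread("pics/side3.png")[120:290,200:430]
import numpy as np
cv2.imwrite("pics/f1.png",cv2.resize(a,None,fx=2.9,fy=2.9,interpolation=cv2.INTER_CUBIC))
cv2.imwrite("pics/f2.png",cv2.resize(b,None,fx=3.4,fy=3.4,interpolation=cv2.INTER_CUBIC))
E
```

```text
4.55 [0.4916 0.3043 0.1366] 0.022881900268331305 [ 0.3598  0.0538 -1.5665]
right edge [ 0.7197 -0.0779  0.    ] 0.212131032382827 -13.171032572361542
right edge [ 0.7237 -0.0826  0.008 ] 0.216941778540801 -14.139957150502324
left edge [0.7467 0.0404 0.    ] 0.20795156710309587 -15.877883778221891
left edge [0.7505 0.0477 0.008 ] 0.2095526137156939 -13.69412496386808
jar [ 0.3973 -0.1972  0.    ]
jar [ 0.383  -0.1912  0.    ]
wrench [0.4014 0.1841 0.    ] [0.4003 0.1762 0.    ] [0.3441 0.1768 0.    ] [0.4622 0.1894 0.    ]
handle [(array([0.7057, 0.0301, 0.1738]), np.float64(0.003701678269242292)), (array([ 0.6438, -0.0092,  0.0685]), np.float64(0.0009069015792974214)), (array([0.6751, 0.0004, 0.1153]), np.float64(0.00498754388068585))]
```

View pics/f1.png

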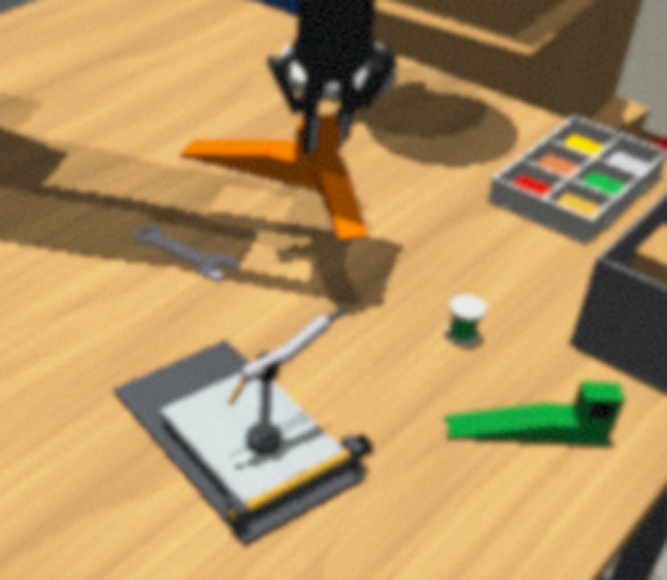

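View pics/f2.png

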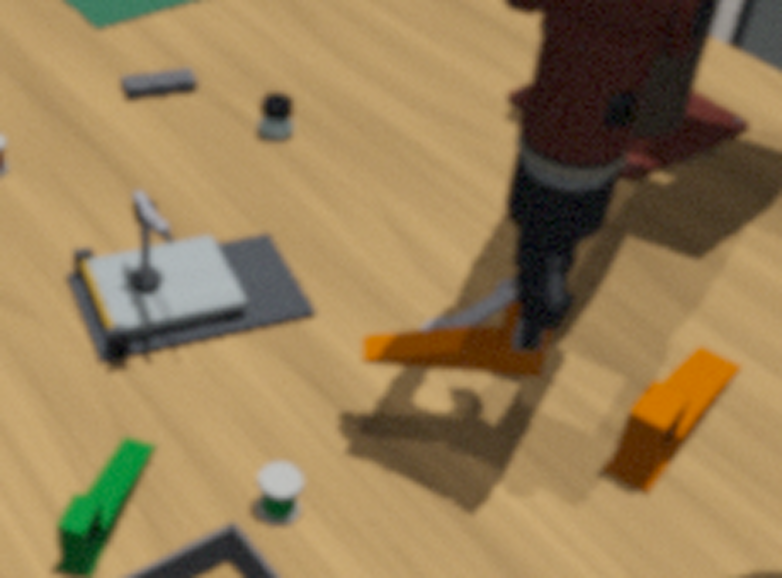

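View pics/wrist3.png

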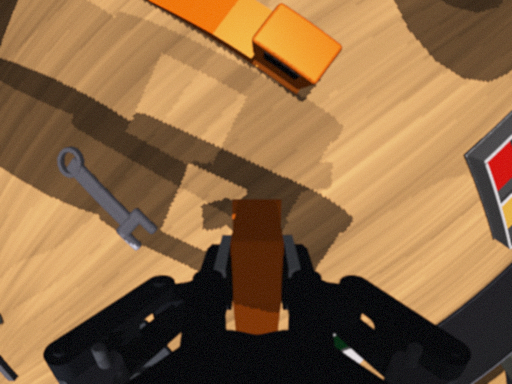

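{"op": "carry_out", "data": {"increments": "0 0 0 0 -5.9 0 1; 0 0 0 0 -5.9 0 1; 0 0 0 0 -5.9 0 1; 0 0 0 0 -5.9 0 1; 0.002 0 -0.02 0 0 0 1; 0.002 0 -0.03 0 0 0 1; 0.002 0 -0.03 0 0 0 1; 0.002 0 -0.03 0 0 0 1; 0.002 0 -0.03 0 0 0 1; 0.002 0 -0.03 0 0 0 1"}}

```text
clock: 5.7
ee_pos: [0.4605, 0.1356, 0.1363]
tcp_rot: [-1.562, 0.198, -0.195]
wrist_force: [0.4, -0.2, -0.6]
opening: 0.0231
```

{"op": "carry_out", "data": {"increments": "0.002 0 -0.03 0 0 0 1; 0.002 0 -0.03 0 0 0 1; 0.002 0 -0.022 0 0 0 1; 0 0 0 0 0 0 1; 0 0 0 0 0 0 1"}}

```text
clock: 6.2
ee_pos: [0.4465, 0.0557, 0.1367]
tcp_rot: [-1.561, 0.199, -0.197]
wrist_force: [0.0, 0.5, -1.5]
opening: 0.0231
```

```bash
python3 - <<'E'
from h import *
np.set_printoptions(precision=4,suppress=True)
print(tri(ray("scene",295.9,140),ray("side",307.3,225.5)))
from workcell import arm
s=arm.observe();print(s['clock'],s['ee_pos'],s['opening'],s['wrist_force'],s['q']); print(Ro.from_rotvec(s['tcp_rot']).as_matrix())
for n in ("scene","side","wrist"):
    a=arm.get_image(n)[:,:,::-1]
    if n=="wrist": cv2.imwrite("pics/wrist4.png",a); continue
    x,y,w,h=(190,130,130,130) if n=="scene" else (210,130,130,100)
    f=6 if n=="side" else 4.6
    cv2.imwrite(f"pics/{n}4.png",a)
    cv2.imwrite(f"pics/{n}4c.png",cv2.resize(a[y:y+h,x:x+w],None,fx=f,fy=f,interpolation=cv2.INTER_CUBIC))
E
```

```text
(array([0.6002, 0.2375, 0.0909]), np.float64(0.00043560623654948167))
6.2 [0.4465 0.0557 0.1367] 0.02309544881689297 [ 0.0344  0.5117 -1.4616] [-0.0517 -0.0911  2.074   0.0004  1.1598 -1.3702]
[[ 0.9683 -0.0011  0.2498]
 [-0.2498  0.0004  0.9683]
 [-0.0011 -1.      0.0002]]
```

View pics/scene4c.png

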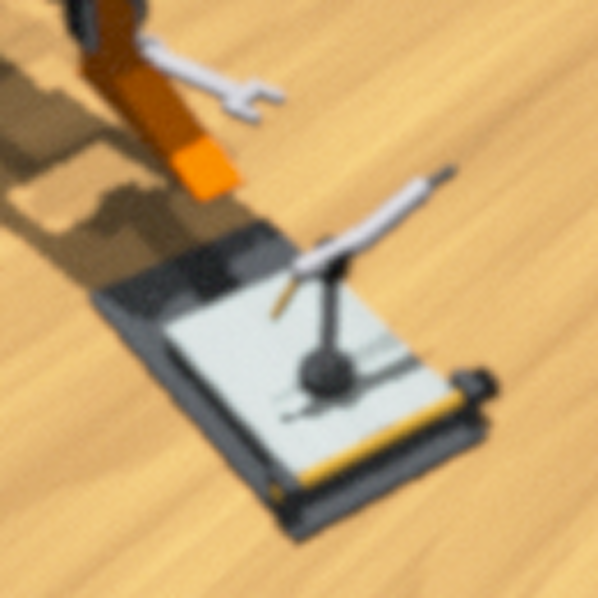

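View pics/side4c.png

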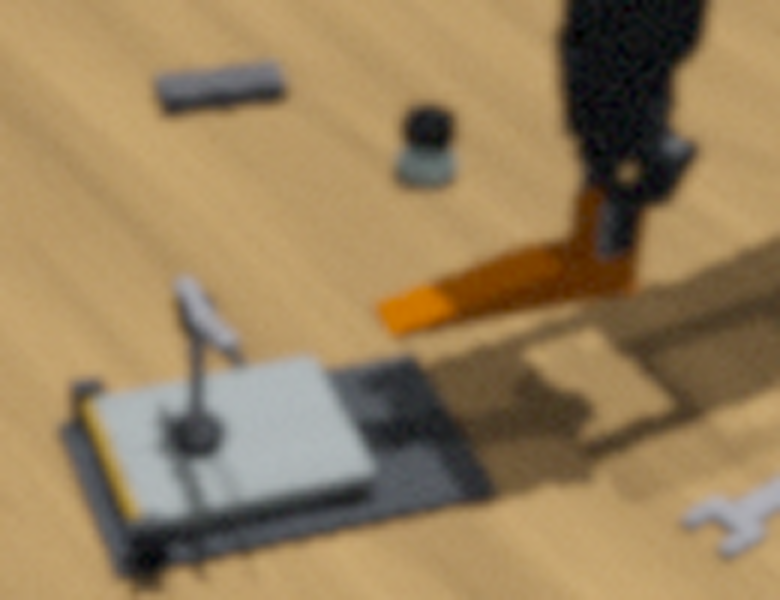

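View pics/wrist4.png

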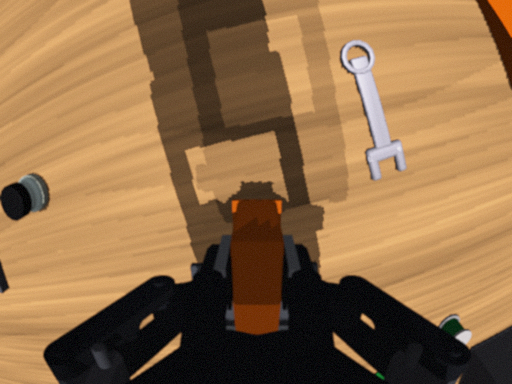

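{"op": "carry_out", "data": {"increments": "0 0.015 0 0 0 0 1; 0 0.02 0 0 0 0 1; 0 0.02 0 0 0 0 1; 0 0.014 0 0 0 0 1; 0 0.007 0 0 0 0 1; 0 0 0 0 0 0 1"}}

```text
clock: 6.95
ee_pos: [0.4461, 0.0565, 0.0603]
tcp_rot: [-1.562, 0.198, -0.194]
wrist_force: [0.2, -0.2, -1.4]
opening: 0.023
```

```bash
python3 - <<'E'
from h import *
np.set_printoptions(precision=4,suppress=True)
q=lambda p,n: ((p[0]+.5)/(4.6 if n=="scene" else 6)-.5+(190 if n=="scene" else 210),(p[1]+.5)/(4.6 if n=="scene" else 6)-.5+130)
print(tri(ray("scene",*q((205,199),"scene")),ray("side",*q((378,305),"side"))),tri(ray("scene",*q((241,183),"scene")),ray("side",*q((395,335),"side"))))
from workcell import arm
s=arm.observe();print(s['clock'],s['ee_pos'],s['opening'],s['wrist_force'])
for n in ("scene","side"):
    a=arm.get_image(n)[:,:,::-1]
    x,y,w,h=(190,130,130,130) if n=="scene" else (210,130,130,100)
    f=6 if n=="side" else 4.6
    cv2.imwrite(f"pics/{n}5.png",a)
    cv2.imwrite(f"pics/{n}5c.png",cv2.resize(a[y:y+h,x:x+w],None,fx=f,fy=f,interpolation=cv2.INTER_CUBIC))
E
```

```text
(array([0.5686, 0.0123, 0.0913]), np.float64(0.0032673718795969853)) (array([0.5736, 0.0371, 0.0898]), np.float64(0.0017478616366070664))
6.95 [0.4461 0.0565 0.0603] 0.0230380128107362 [ 0.1924 -0.2064 -1.3895]
```

View pics/scene5c.png

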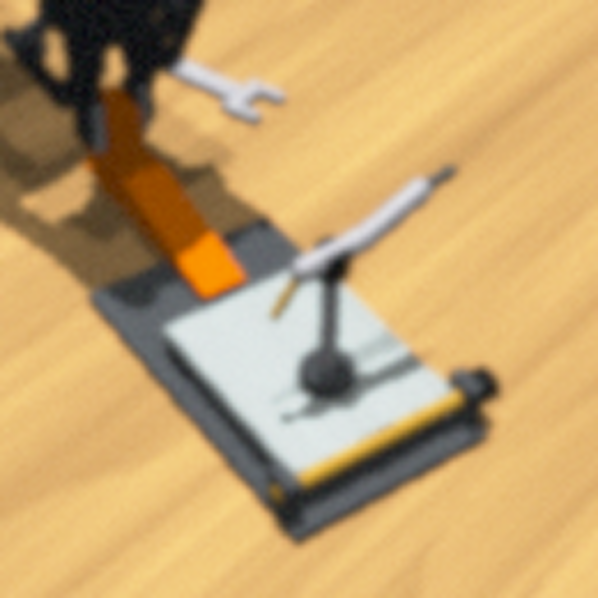

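View pics/side5c.png

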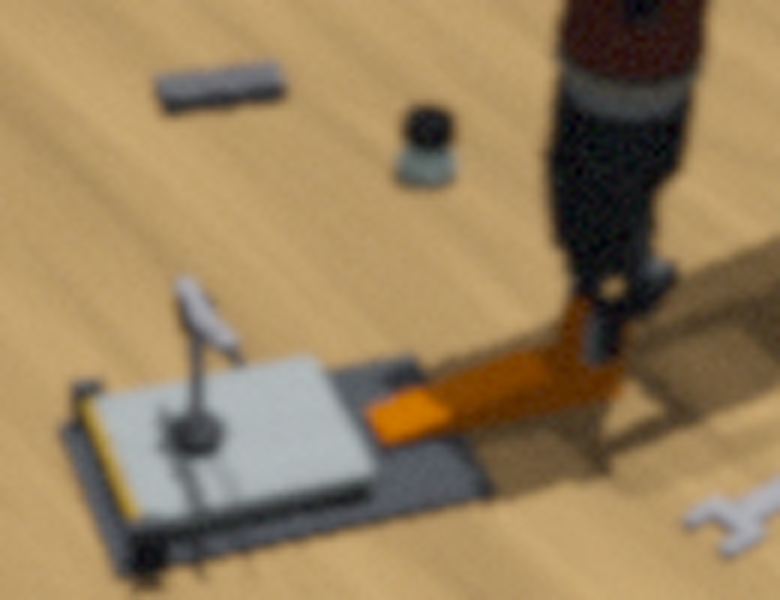

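{"op": "carry_out", "data": {"increments": "0 0.001 0 0 0 0 1; 0 0.001 0 0 0 0 1; 0 0.001 0 0 0 0 1; 0 0 0 0 0 0 1; 0 0 0 0 0 0 1"}}

```text
clock: 7.55
ee_pos: [0.4469, 0.0558, 0.0584]
tcp_rot: [-1.562, 0.197, -0.197]
wrist_force: [0.4, 0.4, -1.3]
opening: 0.0231
```

{"op": "carry_out", "data": {"increments": "0 0.001 0 0 0 0 1; 0 0 0 0 0 0 1; 0 0 0 0 0 0 1"}}

```text
clock: 7.85
ee_pos: [0.4469, 0.0558, 0.0572]
tcp_rot: [-1.562, 0.197, -0.197]
wrist_force: [-0.4, -1.1, -1.6]
opening: 0.0231
```

{"op": "carry_out", "data": {"increments": "0 0.001 0 0 0 0 1; 0 0 0 0 0 0 1; 0 0 0 0 0 0 1"}}

```text
clock: 8.15
ee_pos: [0.4469, 0.0559, 0.0562]
tcp_rot: [-1.562, 0.197, -0.197]
wrist_force: [0.8, 0.6, -0.7]
opening: 0.0232
```

{"op": "carry_out", "data": {"increments": "0.004 0 0 0 0 0 1; 0.006 0 0 0 0 0 1; 0.008 0 0 0 0 0 1; 0.008 0 0 0 0 0 1; 0.008 0 0 0 0 0 1; 0.008 0 0 0 0 0 1; 0.006 0 0 0 0 0 1; 0.004 0 0 0 0 0 1; 0 0 0 0 0 0 1; 0 0 0 0 0 0 1"}}

```text
clock: 9.15
ee_pos: [0.4971, 0.043, 0.0561]
tcp_rot: [-1.562, 0.197, -0.197]
wrist_force: [0.7, -0.0, -2.0]
opening: 0.0234
```

{"op": "carry_out", "data": {"increments": "0 0.001 0 0 0 0 1; 0 0 0 0 0 0 1; 0 0 0 0 0 0 1"}}

```text
clock: 9.45
ee_pos: [0.4971, 0.0431, 0.0558]
tcp_rot: [-1.562, 0.197, -0.197]
wrist_force: [-3.3, 0.3, 5.4]
opening: 0.0231
```

```bash
cat > snap.py <<'E'
import sys
from h import *
np.set_printoptions(precision=4,suppress=True)
from workcell import arm
k=sys.argv[1]
s=arm.observe();print(s['clock'],s['ee_pos'],s['opening'],s['wrist_force'],s['ft_torque']); print(Ro.from_rotvec(s['tcp_rot']).as_matrix())
for n in ("scene","side"):
    a=arm.get_image(n)[:,:,::-1]
    x,y,w,h=(190,130,130,130) if n=="scene" else (210,150,100,80)
    f=7 if n=="side" else 4.6
    cv2.imwrite(f"pics/{n}{k}.png",a)
    cv2.imwrite(f"pics/{n}{k}c.png",cv2.resize(a[y:y+h,x:x+w],None,fx=f,fy=f,interpolation=cv2.INTER_CUBIC))
E
python3 snap.py 6
```

```text
9.45 [0.4971 0.0431 0.0558] 0.02311618681281163 [-3.2652  0.3317  5.3619] [ 0.0163  0.4799 -0.0191]
[[ 0.9688 -0.0001  0.248 ]
 [-0.248  -0.      0.9688]
 [-0.0001 -1.     -0.0001]]
```

View pics/scene6c.png

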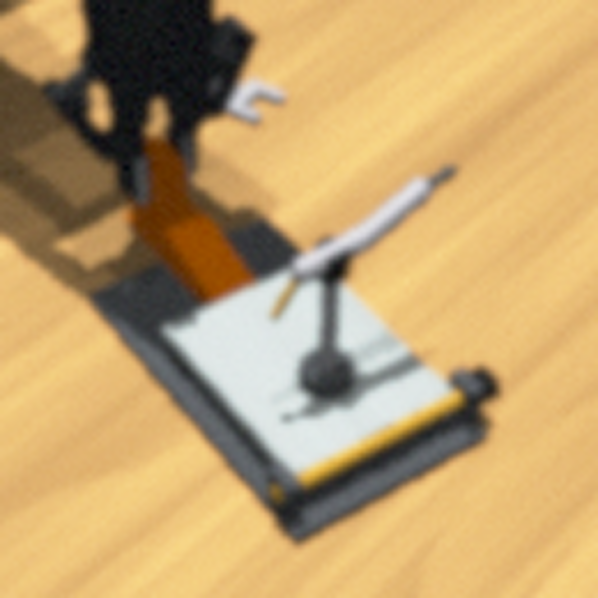

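View pics/side6c.png

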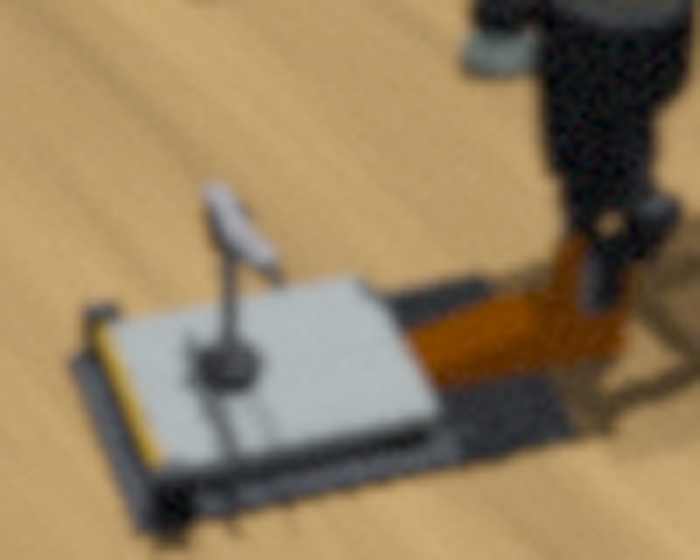

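{"op": "carry_out", "data": {"increments": "0.002 0 0 0 0 0 1; 0.002 0 0 0 0 0 1; 0.002 0 0 0 0 0 1; 0.002 0 0 0 0 0 1; 0.002 0 0 0 0 0 1; 0.002 0 0 0 0 0 1; 0 0 0 0 0 0 1; 0 0 0 0 0 0 1"}}

```text
clock: 10.35
ee_pos: [0.5062, 0.041, 0.0558]
tcp_rot: [-1.561, 0.202, -0.191]
wrist_force: [-15.5, 3.8, 18.9]
opening: 0.0229
```

{"op": "carry_out", "data": {"increments": "0.002 0 0 0 0 0 1; 0.002 0 0 0 0 0 1; 0.002 0 0 0 0 0 1; 0.002 0 0 0 0 0 1; 0 0 0 0 0 0 1; 0 0 0 0 0 0 1"}}

```text
clock: 10.95
ee_pos: [0.514, 0.0391, 0.0558]
tcp_rot: [-1.561, 0.201, -0.192]
wrist_force: [-14.9, 4.0, 16.9]
opening: 0.0228
```

```bash
python3 snap.py 7
```

```text
10.95 [0.514  0.0391 0.0558] 0.022796490100902168 [-14.8644   3.9541  16.8608] [0.6458 1.9232 0.0591]
[[ 0.9688 -0.0061  0.2478]
 [-0.2478  0.0015  0.9688]
 [-0.0062 -1.     -0.    ]]
```

View pics/scene7c.png

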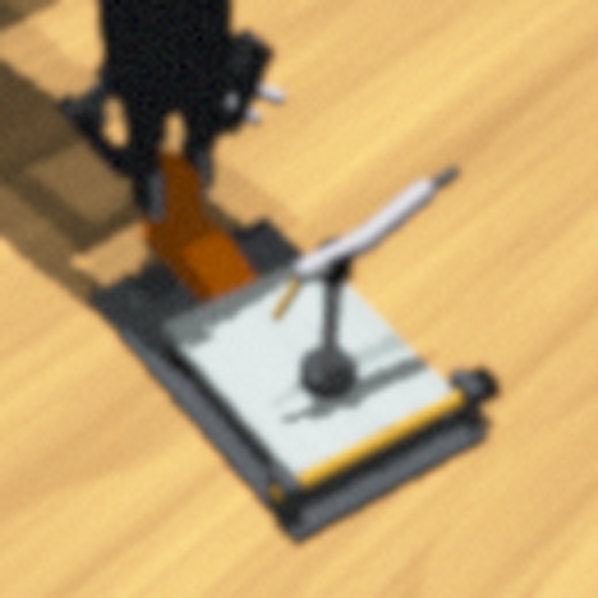

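View pics/side7c.png

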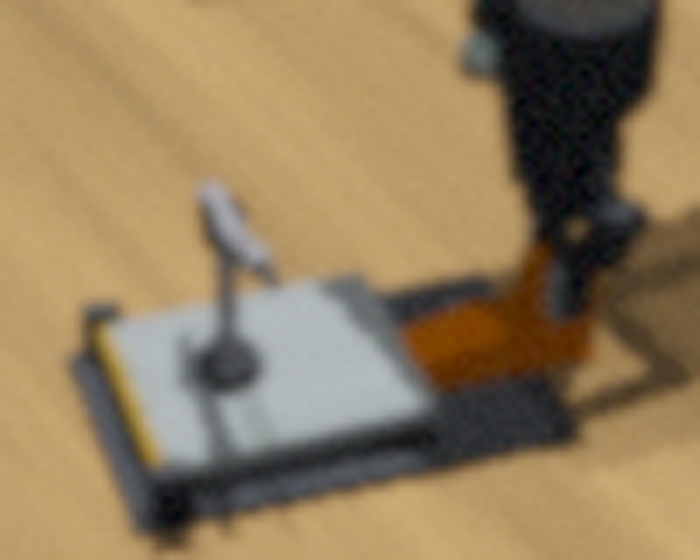

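{"op": "carry_out", "data": {"increments": "0 -0.0007 0 0 0 0 1; 0.002 0 0 0 0 0 1; 0.002 0 0 0 0 0 1; 0.002 0 0 0 0 0 1; 0.002 0 0 0 0 0 1; 0.001 0 0 0 0 0 1; 0 0 0 0 0 0 1; 0 0 0 0 0 0 1"}}

```text
clock: 11.85
ee_pos: [0.5226, 0.0368, 0.0558]
tcp_rot: [-1.561, 0.201, -0.192]
wrist_force: [-12.9, 3.2, 11.3]
opening: 0.0236
```

```bash
python3 snap.py 8; python3 - <<'E'
from h import *
# stem/handle motion: optical flow of handle+bed front corner between initial and now
np.set_printoptions(precision=3,suppress=True)
for n,pts in (("scene",[(283,168),(262,186),(225.3,200.5),(253,235),(209.3,194)]),("side",[(239,176),(242,184),(271.5,208),(231,214),(291,212)])):
    a=cv2.imread(f"pics/{n}0.png",0)
    for k in (6,7,8):
        b=cv2.imread(f"pics/{n}{k}.png",0)
        p,st,_=cv2.calcOpticalFlowPyrLK(a,b,np.float32(pts)[:,None],None,winSize=(9,9),maxLevel=1)
        print(n,k,(p[:,0]-np.float32(pts)).tolist() if 0 else (p[:,0]-np.float32(pts)).round(2).tolist(),st.ravel())
# expected flow per lift for points on bed: rotation about hinge
yaw=np.radians(-14.5);x=np.array([np.cos(yaw),np.sin(yaw),0]);y=np.array([-x[1],x[0],0]);O=np.array([.5958,.0165,0])
H=O+.13*x+[0,0,.025]
for L in (.002,.004,.006):
    R=Ro.from_rotvec(y*L/.13).as_matrix()  # positive about y: -x points rise
    for nm,P in (("handleend",np.array([.7057,.0301,.174])),("stemtop",O+.085*x+[0,0,.12]),("cornerR",O-.053*y+[0,0,.03]),("cornerL",O+.053*y+[0,0,.03])):
        Q=H+R@(P-H); print(L,nm,Q[2]-P[2],[(proj(n,Q)-proj(n,P)).round(2).tolist() for n in("scene","side")])
E
```

```text
11.85 [0.5226 0.0368 0.0558] 0.023566723414825363 [-12.883    3.2068  11.3455] [0.5441 1.5516 0.0132]
[[ 0.9688 -0.0061  0.2478]
 [-0.2478  0.0014  0.9688]
 [-0.0062 -1.     -0.0002]]
scene 6 [[55.380001068115234, -40.2400016784668], [-0.07999999821186066, 0.1599999964237213], [0.8399999737739563, 1.190000057220459], [-0.14000000059604645, 0.33000001311302185], [-135.82000732421875, -72.26000213623047]] [1 1 1 1 1]
scene 7 [[1.4800000190734863, -0.03999999910593033], [0.4099999964237213, 0.5], [4.170000076293945, 4.289999961853027], [-0.23999999463558197, 0.36000001430511475], [-135.7899932861328, -72.25]] [1 1 1 1 1]
scene 8 [[2.009999990463257, 0.20000000298023224], [0.8899999856948853, 0.6800000071525574], [6.059999942779541, 6.070000171661377], [-0.27000001072883606, 0.3700000047683716], [-74.08999633789062, -53.54999923706055]] [1 1 1 1 1]
side 6 [[0.25, 0.6600000262260437], [0.18000000715255737, 0.33000001311302185], [-0.18000000715255737, 0.18000000715255737], [-0.11999999731779099, 0.23999999463558197], [136.17999267578125, -32.040000915527344]] [1 1 1 1 1]
side 7 [[-0.469999
[... 564 characters left out ...]
[0.37, 0.14], [-0.45, -0.09]]
0.002 cornerR 0.001999329401164658 [[-0.01, -0.52], [-0.01, -0.44]]
0.002 cornerL 0.001999329401164665 [[0.04, -0.52], [-0.0, -0.45]]
0.004 handleend 0.0007602878299334259 [[1.27, 0.84], [-1.5, 0.06]]
0.004 stemtop 0.0013394300488608069 [[0.74, 0.3], [-0.9, -0.17]]
0.004 cornerR 0.0039970021889924184 [[-0.02, -1.04], [-0.03, -0.89]]
0.004 cornerL 0.0039970021889924184 [[0.09, -1.04], [-0.01, -0.9]]
0.006 handleend 0.0010873063549468598 [[1.92, 1.28], [-2.25, 0.11]]
0.006 stemtop 0.0019750203146437217 [[1.12, 0.46], [-1.36, -0.25]]
0.006 cornerR 0.00599254555084746 [[-0.02, -1.55], [-0.06, -1.33]]
0.006 cornerL 0.005992545550847467 [[0.14, -1.55], [-0.03, -1.35]]
```

View pics/scene8c.png

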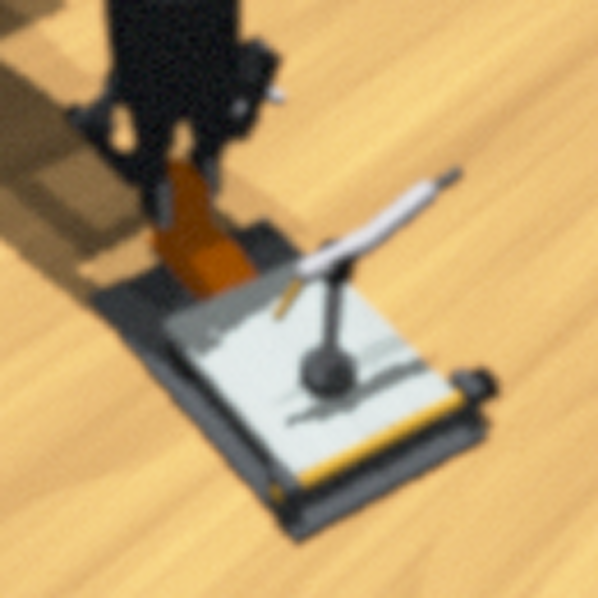

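View pics/side8c.png

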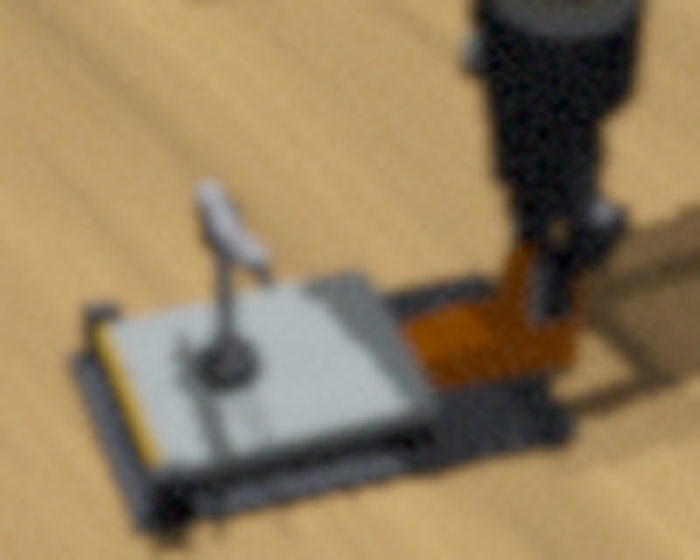

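{"op": "carry_out", "data": {"increments": "0 0 0 0 0 0 1; 0 0 0 0 0 0 1; 0 0 0 0 0 0 1; 0 0 0 0 0 0 1; 0 0 0 0 0 0 1; 0 0 0 0 0 0 1; 0 0 0 0 0 0 1; 0 0 0 0 0 0 1"}}

```text
clock: 12.75
ee_pos: [0.5226, 0.0368, 0.0558]
tcp_rot: [-1.561, 0.201, -0.192]
wrist_force: [-13.4, 2.1, 10.3]
opening: 0.0232
```

```bash
python3 snap.py 9; python3 - <<'E'
from h import *
# template-match handle + stem patches from snap 6 (bed at rest) into 8, 9
for n,boxes in (("scene",{"handle":(258,160,32,20),"stem":(256,185,12,14)}),("side",{"handle":(234,171,18,18),"stem":(237,182,10,12)})):
    a=cv2.imread(f"pics/{n}6.png")
    for nm,(x,y,w,h) in boxes.items():
        for k in (7,8,9):
            b=cv2.imread(f"pics/{n}{k}.png"); F=8
            t=cv2.resize(a[y:y+h,x:x+w],None,fx=F,fy=F,interpolation=cv2.INTER_CUBIC)
            S=cv2.resize(b[y-5:y+h+5,x-5:x+w+5],None,fx=F,fy=F,interpolation=cv2.INTER_CUBIC)
            r=cv2.matchTemplate(S,t,cv2.TM_CCOEFF_NORMED); _,v,_,l=cv2.minMaxLoc(r)
            print(n,nm,k,[l[0]/F-5,l[1]/F-5],round(v,3))
E
```

```text
12.75 [0.5226 0.0368 0.0558] 0.02319967011976564 [-13.4216   2.0853  10.343 ] [0.5474 1.5296 0.0646]
[[ 0.9688 -0.006   0.2478]
 [-0.2478  0.0014  0.9688]
 [-0.0061 -1.     -0.0002]]
scene handle 7 [0.75, 0.25] 0.993
scene handle 8 [1.125, 0.5] 0.988
scene handle 9 [1.25, 0.375] 0.988
scene stem 7 [0.5, 0.25] 0.996
scene stem 8 [0.875, 0.5] 0.993
scene stem 9 [0.875, 0.5] 0.993
side handle 7 [-0.625, 0.0] 0.989
side handle 8 [-1.125, -0.125] 0.987
side handle 9 [-1.125, -0.125] 0.986
side stem 7 [-0.5, 0.125] 0.99
side stem 8 [-0.875, 0.125] 0.984
side stem 9 [-0.875, 0.125] 0.985
```

```bash
python3 - <<'E'
from workcell import arm
print(arm.hand_in())
E
```

```text
the job is handed in; nothing more can be done
None
```

I picked up the smaller orange wedge by its grip and carried it level to the vise. I then lowered it onto the base plate and pushed the thin end into the mouth. I handed in at about 12.9 s of the 46 s, still holding the wedge.

**Last checks:**
- **Lift:** the vise stem and handle shifted about 0.9 and 1.2 px, which means the front edge is about 4 mm up. Tool travel puts the thin end about 52 mm past the edge, which also gives about 4 mm. The limits are 1.5 to 10 mm.
- **Stillness:** the pose and both pictures stayed the same over the last 0.9 s.
- **Grip:** the fingers were stopped on the grip at about 23 mm. The grip is listed as 24 mm wide. The tool was tilted about 0.006 rad.
- **Clearance and other items:** the pictures show the fingers well in front of the bed. Nothing touched the other items on the bench; I judged that by eye in the pictures and did not measure it.

**Disagreements and limits:**
- The first 12 mm step of the push fell about 2–3 mm short under load, with the wrist force peaking near 25 N. I eased the downward press slightly. About 13 N of push and 10 N of upward force remained at the end.
- I could not see directly whether the wedge slipped slightly in the fingers. The lift measured from the pictures does not depend on that.
- The optical-flow readings at the bed's corners were thrown off by the gripper's shadow, so I did not use them.

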